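Prove the drop shutter, then hold a cuvette in the blue beam

ROBOT

A 7-joint arm with a two-finger parallel gripper is mounted at the origin on the work surface. World frame = base frame: x ahead of the robot, y to its left, z up, the work surface at z = 0. Lengths are in m, angles in rad, forces in N, time in s.
With the tool pointing down it reaches from about 0.425 to 0.875 m from the base axis. Payload 4.7 kg.
Tool frame: the origin (TCP) lies at the very end of the fingers, on their centre line; the grasp point (between the pads) lies 19 mm behind it; z points along the fingers, y is the line along which they close (so a half turn about z gives the same grasp; the last joint's range is limited). The gripper opens to 87 mm and grips with 3 to 60 N. Pads are 19 mm wide; open, the fingers measure 117 mm over their backs; the gripper's body (75 mm by 190 mm) begins 51 mm behind the grasp point.
Start: joints at [1.233, 0.321, -0.07, 1.45, 0.023, 1.371, -0.057], TCP at [0.224, -0.61, 0.223] pointing down, gripper open.
Joint ranges: [-2.86, 2.86], [-0.3, 2.09], [-1.38, 1.24], [0.06, 2.45], [-1.56, 4.7], [0.09, 2.05], [-2.69, 2.69]. Speed limits (rad/s): [2.57, 2.57, 3.14, 3.14, 3.14, 3.14, 3.14].

INTERFACE

Orientations are given as a rotation vector (axis times angle).
In Python, from bench import ctrl gives the robot as it stands.
- The arm moves only by the shell command python3 -m jog 'ROWS' [FORCE]. ROWS is JSON, a list that holds one entry, the list of rows, each a list of 7 numbers: the shift along the tool's x, y, z in mm, then the turn, a rotation vector about the tool's x, y, z in degrees, then the finger opening in mm, from 0 to 87. A call has 1 to 10 rows; each row is the pose to reach, as a shift and turn from the pose commanded when the call began, along the tool's axes at that moment; what a row does not reach only later rows make up. A row lasts 1/10 s, in which the tool goes at most 50 mm and 8.59 degrees, less where a joint would pass 70% of its speed; a pose out of reach is approached as far as the arm can. A call with a gripper value outside its range is refused whole. The fingers move at their own pace and stop on an object; FORCE is the grip in N (left out, the last holds). Time passes only in rows, so rows that repeat a pose let the fingers close. It gives the time, the measured TCP pose, the force, the opening and the grip force at its end, in the units of the state.
- ctrl.get_state(): the state, without advancing time (a new reading comes with each control period).
- ctrl.get_image(name): name is "side" or "top"; returns a dict with "image" (480x640x3 uint8, red, green, blue), "depth" (480x640 float32, m along the optical axis (not along the pixel's ray), 0 where there is no reading), "fov_y" (degrees; the focal length in pixels is half the picture's height over the tangent of half this angle, whatever the lens; pixels are square), "cx", "cy" (the principal point, pixels), "k1" (the pictures are not rectified: a ray, as slopes to the right and down, at radius r is drawn at 1 + k1 r^2 times it, then the intrinsics apply), "rvec" (rotation vector, rad) and "tvec" (3), from world to camera coordinates, as OpenCV has them. Camera axes: x right, y down, z forward; pixel columns grow to the right and rows downward; lengths in m; the calibration is good to about 2 mm. A picture is of the moment at which its call begins.
- ctrl.close_job(): hands the job in; it is judged then, once.
The state is a dict: "time": time; "joint_positions": joint angles; "qd": joint speeds; "joint_torque": joint torques, N m; "position": TCP position; "tool_rot": TCP orientation; "ft_force": force on the tool from outside, world axes, zero at the start; "torque": the same for the moment, N m; "grip_width": opening from 0.0 (shut) to 1.0 (fully open); "grip_force": force on a finger pad.
Only numpy, scipy, OpenCV 4.12 (cv2) and the standard library are available. Lean on these libraries where they do the work, as an engineer would, in place of code of your own. Each camera call takes 0.05 s, during which the arm holds its last target. There are 200 camera calls.

TASK

Before the glass cell is checked in the open beam, prove the lamp's safety shutter: press the yellow test button so that the shutter lever drops, then lift the red lever bar back up until the lever stays up by itself and the lens is uncovered. Then take the blue-capped square cell from the tray, gripping it by its two white frosted faces only (never the clear faces or the cap), keep it upright, and hold it in the light path, in the open gap between the shutter lever and the camera, centred on the beam with its clear faces square to it. Finish while still holding it there, free of everything else, and leave the white-capped cell, the amber bottle and the slide box where they are.

Things in the scene. Friction and masses are not known exactly. Their poses are not given: they have to be found in the camera images.
- rig: Beam rig, fixed: aluminium rail 60 mm wide, 440 mm long, 16 mm high, carrying a white lamp house and a black camera that face each other across an open gap, empty down to the rail. Origin on the bench under beam_mid; z up, y along the beam towards the lamp, x across it (away from the robot at yaw 0).
- lamp_lens (a point): Centre of the 24 mm blue lens on the lamp house's front face, 95 mm above the bench. The lamp house is 84 mm wide (rig x), reaches 112 mm behind the lens along rig y, fins included, and its top is 155 mm above the bench.
- camera_lens (a point): Centre of the camera's front lens, on the beam axis 95 mm above the bench. The camera is 50 mm wide, reaches 98 mm behind its lens and its top is 120 mm above the bench.
- beam_mid (a point): A good place to hold the cell, in the open gap: on the beam axis, 95 mm above the bench, 72 mm from the camera lens, 150 mm from the lamp lens (about mid-way between the camera lens and the tip of the red lever bar). Axes as the rig: y runs along the beam.
- test (a joint): Yellow test button (30 mm across, on the lamp house): 0 released, 0.008 m fully pressed. Sprung, 4.5 N when fully down; it trips the shutter lever at about 5 to 6 mm and springs back when released.
- test_top (a point): Centre of the top face of the yellow test button; it is pressed straight down. 175 mm above the bench when released. The collar round it is 48 mm across and 164 mm high.
- shutter (a joint): Shutter lever: 0 = up, lens uncovered, leaning 0.21 rad past upright away from the robot, where its own weight holds it against a stop; 1.66 = dropped, nearly level and pointing at the robot, its black blade covering the lens. It starts up. Once past upright either way it falls on by itself. Lifting the bar takes under 1 N.
- shutter_bar (a point): Centre of the lever's red grip bar: round, 13 mm in diameter, 40 mm long, parallel to the beam (rig y), free all round: it can be pinched from above by fingers closing along rig x, and turns between them as the lever swings. 137 mm above the bench when dropped, 191 mm when up. The dropped bar lies between the lamp house and the gap, towards the robot.
- shutter_hinge (a point): Point on the lever's hinge axis (parallel to rig y) level with the middle of the red bar, 130 mm above the bench. The bar's centre circles it at 62 mm radius in the plane across the beam: from rig x -62 mm, +7 mm up (dropped), over the top, to rig x +13 mm, +61 mm up (lever up).
- sample_mid (a point): Centre of the glass of the cell to be held (blue cap), 30 mm above its underside. Glass 25 x 25 x 60 mm, 21 mm round cap above with a ridge, to 72 mm; 35 g. z up; white frosted faces at x = -12.5 and +12.5 mm, clear faces at y = -12.5 and +12.5 mm: light shall pass along y, either way round. The cap's ridge (4 x 18 mm) runs along y. Turned up to 0.9 rad at the start.
- sample: The same blue-capped cell; origin at the centre of its underside. In the rules its parts sample_c0 and sample_c1 are the frosted faces, sample_c2 and sample_c3 the clear faces, sample_c5 and sample_c6 the cap and its ridge.
- tray: Blue-grey tray, fixed, 150 x 220 mm with a rim 14 mm high; floor 4 mm thick on the bench, on which the two cells stand about 100 mm apart. Origin at the centre of its underside.
- reference_mid (a point): The other glass cell, white cap, same size, standing in the tray: leave it alone. Centre of its glass.
- reagent_mid (a point): Small amber bottle, 36 mm across, 75 mm tall, standing on the bench between robot and rig: leave it alone. Its centre.
- slidebox_mid (a point): Green slide box 86 x 102 x 35 mm lying on the bench: leave it alone. Its centre.
Mind the look-alikes: they are no part of the job. Leave any turquoise look-alike of the sample alone.

How it is judged:
On the way, in this order (a step that is already met when the one before it is completed fails the run):
1. the yellow test button is pressed (more than 4 mm) (value of joint test above 0.004 m).
2. the shutter lever drops (value of joint shutter above 1.5 rad), for 0.1 s.
3. the lever is lifted back and stays up with nothing touching it (value of joint shutter below 0.06 rad and contact force between the fingers and shutter below 0.05 N), for 0.3 s.
4. the blue-capped cell is lifted from the tray by both frosted faces (contact force between the fingers and sample_c0 above 0.5 N and contact force between the fingers and sample_c1 above 0.5 N and height (world z) of sample_mid above 0.06 m), for 0.1 s.
At the end, for the whole second after the job is handed in: Cell held still by both frosted faces only; centre within 6 mm sideways, 12 mm in height, -50 to +70 mm along the beam from beam_mid; square within 0.16 rad, upright within 0.12 rad; lever up (under 0.06 rad); bystanders moved under 12 mm (contact force between the fingers and sample_c0 above 0.5 N and contact force between the fingers and sample_c1 above 0.5 N and contact force between the fingers and sample_c2 below 0.5 N and contact force between the fingers and sample_c3 below 0.5 N and contact force between the fingers and sample_c5 below 0.5 N and contact force between the fingers and sample_c6 below 0.5 N and value of joint shutter below 0.06 rad and x of sample_mid in the frame of beam_mid between -0.006 and 0.006 m and z of sample_mid in the frame of beam_mid between -0.012 and 0.012 m and y of sample_mid in the frame of beam_mid between -0.05 and 0.07 m and angle between the y axis of sample_mid and the y axis of beam_mid, either way round below 0.16 rad and angle between sample_mid's own z axis and vertical below 0.12 rad and linear speed of sample below 0.02 m/s and contact force between sample and rig below 0.1 N and distance of each of reference_mid, reagent_mid, slidebox_mid from where it was at the start of the episode below 0.012 m); the arm keeps its last pose, push and grip.
It fails at once if a finger presses on the sample cell's clear faces or cap (contact force between the fingers and sample_c2 above 1 N or contact force between the fingers and sample_c3 above 1 N or contact force between the fingers and sample_c5 above 1 N or contact force between the fingers and sample_c6 above 1 N).
It fails at once if the sample cell is tipped (angle between sample_mid's own z axis and vertical above 0.35 rad).
It fails at once if the other cell, the bottle or the slide box is disturbed (distance of any of reference_mid, reagent_mid, slidebox_mid from where it was at the start of the episode above 0.012 m).
It also fails if it takes over 54 s, if anything falls off the work surface, if the arm or the gripper's body presses on something with over 40 N, if the wrist force passes 120 N, or if a joint passes its speed limit or range.

## Working session

There is one attempt and no reset: what is moved stays moved. The work goes in short steps, Python scripts to look and compute and a shell command to move; the robot and the scene stay as the last step left them, time stands still between calls to the robot, and variables do not carry over. Pictures are saved under pics/ and viewed, at most 10 in all, crops included, and the job is handed in when it is done.

```bash
ls; mkdir -p pics; cat > h.py <<'E'
import numpy as np, cv2
from bench import ctrl
from scipy.spatial.transform import Rotation as R
def cap(n):
    d=ctrl.get_image(n); cv2.imwrite(f'pics/{n}_{ctrl.get_state()["time"]:.2f}.png',d['image'][:,:,::-1]); np.savez(f'{n}.npz',**d); return d
def cloud(d):
    h,w=d['depth'].shape; f=h/2/np.tan(np.radians(float(d['fov_y']))/2)
    K=np.array([[f,0,d['cx']],[0,f,d['cy']],[0,0,1.]])
    u,v=np.meshgrid(np.arange(w),np.arange(h))
    p=cv2.undistortPoints(np.stack([u,v],-1).reshape(-1,1,2).astype(float),K,np.array([float(d['k1']),0,0,0,0])).reshape(h,w,2)
    z=d['depth'][...,None].astype(float)
    c=np.concatenate([p*z,z],-1)
    return (c-d['tvec'].reshape(3))@cv2.Rodrigues(d['rvec'])[0]   # world, HxWx3
def tool(p):  # world point -> tool frame mm
    s=ctrl.get_state(); return R.from_rotvec(s['tool_rot']).inv().apply(np.array(p)-s['position'])*1000
E
python3 - <<'E'
from h import *
for n in('top','side'):
    d=cap(n); print(n,d['fov_y'],d['cx'],d['cy'],d['k1'],-cv2.Rodrigues(d['rvec'])[0].T@d['tvec'].reshape(3))
s=ctrl.get_state(); print(s); print(R.from_rotvec(s['tool_rot']).as_matrix().round(3))
E
ls pics
```

```text
pics
top 56.72057124062575 319.4927950633167 243.06142239957902 -0.07832761023890407 [ 0.4453547  -0.05193967  1.09546404]
side 43.51612285252729 312.6352489107669 238.0795949601667 0.05547712197904012 [-0.1243492   0.50370206  0.8699878 ]
{'time': 0.1, 'joint_positions': array([ 1.23311543,  0.32177336, -0.07008596,  1.45152087,  0.02260816,
        1.37078172, -0.05690805]), 'qd': array([ 0.00046717, -0.00358814, -0.00035852, -0.00449802,  0.0007151 ,
       -0.00029143, -0.00132086]), 'joint_torque': array([-2.27431974e-04, -4.92571449e+01, -4.05905563e-01, -3.13397849e+01,
       -6.41935738e-02,  3.95521824e-02,  7.63275352e-05]), 'position': array([ 0.22376006, -0.60976562,  0.22157111]), 'tool_rot': array([-3.09149045e+00, -5.49476384e-01,  6.16595105e-04]), 'ft_force': array([-0.51604849, -0.43009645, -0.49603112]), 'torque': array([-0.04893031,  0.04096514, -0.00067182]), 'grip_force': 0.0, 'grip_width': 0.995021786921749}
[[ 0.939  0.345 -0.001]
 [ 0.345 -0.939  0.002]
 [-0.    -0.002 -1.   ]]
side_0.10.png
top_0.05.png
```

View pics/top_0.05.png

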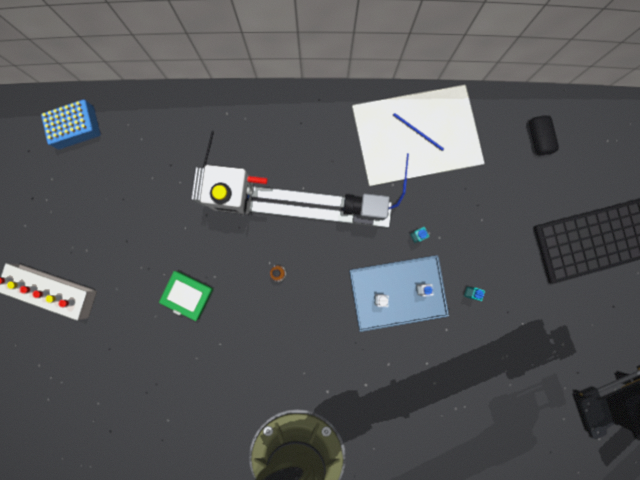

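View pics/side_0.10.png

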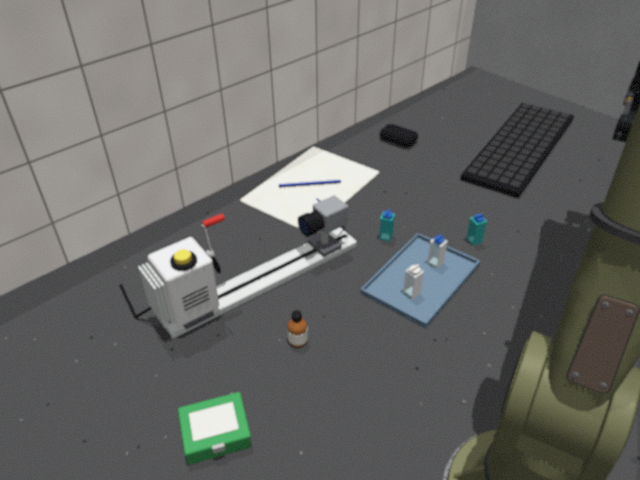

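The top view shows the yellow button at (220,192), the red bar at (257,180), the bottle at (277,273), the white-capped cell at (382,300) and the blue-capped cell in the tray at (425,290). The turquoise decoys are at (420,234) and (476,293). The side view agrees: button at (183,258), bar at (214,220), blue cell at (438,250).

```bash
cat > m.py <<'E'
from h import *
for n in('top','side'):
    d=dict(np.load(n+'.npz')); P=cloud(d); hsv=cv2.cvtColor(d['image'],cv2.COLOR_RGB2HSV).astype(int); H,S,V=hsv[...,0],hsv[...,1],hsv[...,2]
    z=P[...,2]; ok=(d['depth']>0)&(P[...,0]>.2)&(P[...,0]<1)
    def rep(nm,m):
        q=P[m&ok]; print(n,nm,len(q),'mean',q.mean(0).round(4),'med',np.median(q,0).round(4),'lo',np.percentile(q,3,0).round(4),'hi',np.percentile(q,97,0).round(4)) if len(q) else print(nm,0)
        return q
    rep('yellow',(abs(H-30)<5)&(S>150)&(z>.165)&(z<.19))
    q=rep('red',((H<5)|(H>175))&(S>150)&(z>.15))
    rep('bottle',(H>5)&(H<18)&(S>120)&(z>.015)&(z<.1))
    rep('green',(H>50)&(H<75)&(S>120)&(z>.02)&(z<.05))
    # camera top grey & lamp top, rail
    def rect(nm,q):
        r=cv2.minAreaRect((q[:,:2]*1000).astype(np.float32)); print('  rect',nm,np.round(r[0],1),np.round(r[1],1),round(r[2],1))
    k=ok&(P[...,0]>.45)&(P[...,1]>-.4)&(P[...,1]<.35)
    rect('lamp top',rep('lamptop',k&(abs(z-.155)<.004)&(S<60)&(V>120)))
    rect('cam top',rep('camtop',k&(abs(z-.120)<.005)&(P[...,1]<0)))
    rect('rail',rep('rail',k&(abs(z-.016)<.005)&(S<60)&(V>130)))
    t=(P[...,0]>.25)&(P[...,0]<.55)&(P[...,1]<-.1)&(P[...,1]>-.45)
    rep('tray',t&(z<.02)&(H>95)&(H<115)&(S>60)&(S<180)&(V>60))
    blue=t&(H>105)&(H<125)&(S>170)&(z>.05)
    rep('bluecap',blue); rep('glass>40',t&(z>.055)&(z<.085))
    ks=np.argwhere(blue); print(ks.min(0) if len(ks) else '',ks.max(0) if len(ks) else '')
E
python3 m.py
python3 - <<'E'
import cv2,numpy as np
a=cv2.imread('pics/top_0.05.png')[265:325,360:450]; b=cv2.imread('pics/side_0.10.png')[225:305,395:460]
cv2.imwrite('pics/crop.png',np.hstack([cv2.resize(a,(450,300),interpolation=2),cv2.resize(b,(244,300),interpolation=2)]))
E
```

```text
top yellow 161 mean [0.6158 0.1577 0.1742] med [0.6158 0.1572 0.1748] lo [0.6028 0.1452 0.1659] hi [0.6286 0.1726 0.1784]
top red 109 mean [0.6374 0.0745 0.1967] med [0.6371 0.0748 0.197 ] lo [0.6313 0.0564 0.1925] hi [0.644  0.093  0.2005]
top bottle 117 mean [0.4475 0.0455 0.0533] med [0.447  0.0448 0.0516] lo [0.433  0.0313 0.0442] hi [0.4623 0.0618 0.0759]
top green 836 mean [0.3926 0.264  0.0349] med [0.393  0.2603 0.0353] lo [0.3411 0.2117 0.0302] hi [0.4431 0.3207 0.039 ]
top lamptop 1107 mean [0.6389 0.1541 0.1553] med [0.6436 0.1495 0.1553] lo [0.5937 0.1138 0.1518] hi [0.6742 0.1971 0.1583]
  rect lamp top [632.9 148.7] [103.8  84.3] 83.6
top camtop 766 mean [ 0.597  -0.1649  0.1201] med [ 0.5981 -0.1678  0.1202] lo [ 0.5732 -0.2033  0.1158] hi [ 0.6187 -0.1125  0.1237]
  rect cam top [ 598.4 -157.8] [98.3 50.5] 83.4
top rail 2072 mean [ 0.6167 -0.0226  0.0165] med [ 0.6126 -0.0135  0.0166] lo [ 0.5723 -0.2244  0.0124] hi [0.6535 0.1049 0.0201]
  rect rail [ 694.9 -182.6] [263.2 597.9] 33.7
top tray 5310 mean [ 0.3999 -0.2472  0.0062] med [ 0.4015 -0.2475  0.0055] lo [ 0.32
[... 1087 characters left out ...]
3 -0.1999  0.1154] hi [ 0.6206 -0.1091  0.122 ]
  rect cam top [ 600.5 -155.1] [100.3  52.1] 82.0
side rail 2352 mean [ 0.6122 -0.03    0.0155] med [ 0.6099 -0.0206  0.0155] lo [ 0.572  -0.2173  0.0121] hi [0.6498 0.1021 0.0188]
  rect rail [658.1 -69.9] [563.4 395.4] 88.0
side tray 4846 mean [ 0.3983 -0.2385  0.0052] med [ 0.3906 -0.235   0.0043] lo [ 0.3227 -0.3555  0.0005] hi [ 0.4802 -0.1373  0.0146]
side bluecap 110 mean [ 0.4486 -0.3371  0.0689] med [ 0.4091 -0.3002  0.0685] lo [ 0.3947 -0.4266  0.0634] hi [ 0.5444 -0.2838  0.0763]
side glass>40 596 mean [ 0.4225 -0.2932  0.0643] med [ 0.4009 -0.2913  0.0637] lo [ 0.3745 -0.4295  0.0557] hi [ 0.5444 -0.1862  0.0753]
[211 384] [242 482]
```

View pics/crop.png

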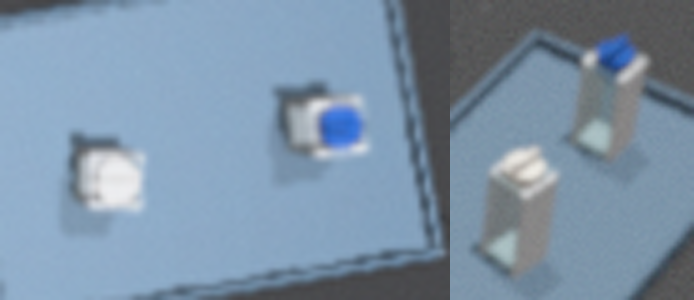

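The crop shows the blue cell at about (325,125). The face towards world ±y is clear and the one towards world ±x is frosted, so the jaws close roughly along world x. Next I fit the rig axis and the cell yaw.

```bash
cat >> h.py <<'E'
def go(p,yaw):  # world TCP target, desired world angle (deg) of closing axis, tool vertical -> tool-frame row
    s=ctrl.get_state(); r=R.from_rotvec(s['tool_rot']); p=np.array(p)
    best=None
    for k in(0,180,-180):
        a=np.radians(yaw+k); y=np.array([np.cos(a),np.sin(a),0]); z=np.array([0,0,-1.]); x=np.cross(y,z)
        rv=np.degrees((r.inv()*R.from_matrix(np.stack([x,y,z],1))).as_rotvec())
        if best is None or np.linalg.norm(rv)<np.linalg.norm(best): best=rv
    print('row',tool(p).round(1),best.round(2),'pos',s['position'].round(4),'t',round(s['time'],2))
E
cat > m2.py <<'E'
from h import *
from scipy.optimize import least_squares
A=[];cells=[]
for n in('top','side'):
    d=dict(np.load(n+'.npz')); P=cloud(d); hsv=cv2.cvtColor(d['image'],cv2.COLOR_RGB2HSV).astype(int); S,V=hsv[...,1],hsv[...,2]; q=P.reshape(-1,3); S=S.ravel();V=V.ravel()
    k=(abs(q[:,2]-.016)<.005)&(S<60)&(V>130)&(q[:,1]>-.10)&(q[:,1]<.07)&(abs(q[:,0]-.612)<.06)
    r=cv2.minAreaRect((q[k,:2]*1000).astype(np.float32)); print(n,'rail',np.round(r,1) if 0 else r)
    c=(abs(q[:,2]-.12)<.005)&(abs(q[:,0]-.6)<.05)&(q[:,1]<-.09)&(q[:,1]>-.23)
    print('cam',cv2.minAreaRect((q[c,:2]*1000).astype(np.float32)))
    for nm,x0,y0 in(('sample',.408,-.302),('ref',.39,-.2)):
        c=(q[:,2]>.012)&(q[:,2]<.09)&(np.hypot(q[:,0]-x0,q[:,1]-y0)<.035)
        t=q[c]; hi=t[(t[:,2]>.058)]; cap=t[t[:,2]>.068]
        print(nm,len(t),'top med',np.median(hi,0).round(4),'cap',cap.mean(0).round(4),'rect',cv2.minAreaRect((hi[:,:2]*1000).astype(np.float32)))
        cells.append((nm,n,t))
# joint fit of square outline: side-face points lie on the square boundary
for nm in('sample','ref'):
    for cams in(('top',),('side',),('top','side')):
        t=np.concatenate([c for a,n,c in cells if a==nm and n in cams]); t=t[(t[:,2]>.018)&(t[:,2]<.056)]
        def f(p):
            c,s=np.cos(p[2]),np.sin(p[2]); e=(t[:,:2]*1000-p[:2])@np.array([[c,-s],[s,c]])
            return np.abs(e).max(1)-12.5
        best=min((least_squares(f,[*(t[:,:2].mean(0)*1000+[5,-5]),a],loss='soft_l1',f_scale=1.5) for a in np.arange(-.75,.8,.15)),key=lambda s:s.cost)
        print(nm,cams,len(t),best.x.round(2),np.degrees(best.x[2]).round(1),round(best.cost/len(t),2))
go([.615,.158,.25],-6.5); go([.58,-.25,.27],-6.5)
E
python3 m2.py
```

```text
top rail ((614.4628295898438, -15.528060913085938), (174.4813232421875, 60.678531646728516), 83.54119873046875)
cam ((598.4379272460938, -157.76480102539062), (98.2757797241211, 50.50617980957031), 83.37362670898438)
sample 169 top med [ 0.4101 -0.3021  0.0689] cap [ 0.4098 -0.3026  0.0727] rect ((409.5467224121094, -303.0433349609375), (24.981374740600586, 25.997804641723633), 8.917561531066895)
ref 156 top med [ 0.3858 -0.2003  0.0695] cap [ 0.3851 -0.2005  0.0728] rect ((385.5134582519531, -200.60418701171875), (25.455951690673828, 23.411922454833984), 89.54378509521484)
side rail ((615.8262329101562, -15.53955078125), (175.00509643554688, 64.30743408203125), 84.27859497070312)
cam ((600.4563598632812, -155.0596923828125), (100.29106903076172, 52.12025451660156), 82.0291976928711)
sample 423 top med [ 0.408  -0.2963  0.0654] cap [ 0.41   -0.2996  0.0716] rect ((410.1479187011719, -300.147216796875), (25.874208450317383, 30.10423469543457), 6.529926300048828)
ref 469 top med [ 0.383  -0.1932  0.0666] cap [ 0.3849 -0.1965  0.0717] rect ((386.5218505859375, -198.46266174316406), (27.584821701049805, 26.409618377685547), 88.06222534179688)
sample ('top',) 42 [ 4.0992e+02 -3.0497e+02  1.0000e-02] 0.8 0.46
sample ('side',) 229 [ 4.1195e+02 -3.0204e+02  9.0000e-02] 5.4 0.76
sample ('top', 'side') 271 [ 4.1184e+02 -3.0250e+02  1.1000e-01] 6.4 0.92
ref ('top',) 33 [ 3.8531e+02 -2.0091e+02 -3.0000e-02] -2.0 0.17
ref ('side',) 253 [ 3.8673e+02 -1.9866e+02 -3.0000e-02] -1.8 0.53
ref ('top', 'side') 286 [ 3.8661e+02 -1.9892e+02 -3.0000e-02] -1.8 0.61
row [ 631.8 -586.   -27.5] [-9.000e-02 -5.000e-02 -6.334e+01] pos [ 0.2238 -0.6098  0.2216] t 0.1
row [ 458.4 -215.1  -48.1] [-9.000e-02 -5.000e-02 -6.334e+01] pos [ 0.2238 -0.6098  0.2216] t 0.1
```

```bash
python3 -m jog '[[[50,-20,-10,0,0,-8,60],[100,-40,-20,0,0,-16,30],[150,-60,-30,0,0,-24,0],[200,-80,-40,0,0,-32,0],[250,-100,-48,0,0,-40,0],[300,-120,-48,0,0,-48,0],[345,-145,-48,0,0,-56,0],[385,-170,-48,0,0,-63.3,0],[425,-195,-48,0,0,-63.3,0],[458,-215,-48,0,0,-63.3,0]]]' 10
python3 -c "
from h import *
go([.6155,.158,.235],-6.5)"
```

```text
time: 1.1
position: [0.5735, -0.2578, 0.2702]
tool_rot: [-2.345, -2.091, 0.001]
ft_force: [0.2, 0.6, -0.2]
grip_width: 0.171
grip_force: 0.0
row [417.9  -5.8  35.2] [-0.03  0.   -0.06] pos [ 0.5735 -0.2578  0.2702] t 1.1
```

```bash
python3 -m jog '[[[45,-1,0,0,0,0,0],[90,-1,0,0,0,0,0],[135,-2,0,0,0,0,0],[180,-2,0,0,0,0,0],[225,-3,0,0,0,0,0],[270,-3,0,0,0,0,0],[315,-4,0,0,0,0,0],[360,-4,10,0,0,0,0],[400,-5,25,0,0,0,0],[410,-5,35,0,0,0,0]]]'
python3 -m jog '[[[0,0,0,0,0,0,0],[0,0,0,0,0,0,0]]]'
python3 -c "
from h import *
go([.6155,.158,.178],-6.5)"
```

```text
time: 2.1
position: [0.6126, 0.1554, 0.2342]
tool_rot: [-2.333, -2.098, -0.001]
ft_force: [-0.3, 0.1, 1.0]
grip_width: 0.003
grip_force: 0.0
time: 2.3
position: [0.6147, 0.1467, 0.2352]
tool_rot: [2.346, 2.089, -0.003]
ft_force: [-0.1, -1.1, -0.2]
grip_width: 0.008
grip_force: 0.0
row [11.5 -0.5 57.1] [-0.03  0.09 -0.13] pos [0.6147 0.1467 0.2352] t 2.3
```

```bash
python3 -m jog '[[[9,0,15,0,0,0,0],[9,0,30,0,0,0,0],[9,0,45,0,0,0,0],[9,0,52,0,0,0,0],[9,0,56,0,0,0,0],[9,0,60,0,0,0,0],[9,0,63,0,0,0,0],[9,0,66,0,0,0,0],[9,0,67.5,0,0,0,0],[9,0,67.5,0,0,0,0]]]'
python3 -c "
from h import *
go([.6155,.158,.168],-6.5)
P=cloud(cap('side')); d=dict(np.load('side.npz')); h=cv2.cvtColor(d['image'],cv2.COLOR_RGB2HSV).astype(int)
m=((h[...,0]<5)|(h[...,0]>175))&(h[...,1]>150)&(P[...,2]>.1)&(P[...,0]>.45)
print(m.sum(),np.median(P[m],0))"
```

```text
time: 3.3
position: [0.6157, 0.1572, 0.1684]
tool_rot: [2.344, 2.09, 0.0]
ft_force: [-2.1, -0.9, 3.9]
grip_width: 0.004
grip_force: 2.0
row [ 0.8 -0.3  0.4] [ 0.03  0.02 -0.05] pos [0.6157 0.1572 0.1684] t 3.3
82 [0.59768819 0.07582882 0.19181346]
```

```bash
python3 -m jog '[[[0,0,0,0,0,0,0],[0,0,0,0,0,0,0],[0,0,-10,0,0,0,0],[0,0,-30,0,0,0,0],[0,0,-60,0,0,0,0],[0,0,-80,0,0,0,20],[0,0,-80,0,0,0,36],[0,0,-80,0,0,0,36]]]'
python3 - <<'E'
from h import *
for n in('top','side'):
    d=cap(n);P=cloud(d);h=cv2.cvtColor(d['image'],cv2.COLOR_RGB2HSV).astype(int)
    m=((h[...,0]<5)|(h[...,0]>175))&(h[...,1]>150)&(P[...,2]>.1)&(P[...,0]>.45)
    print(n,m.sum(),*[np.percentile(P[m],k,0).round(4) for k in(3,50,97)])
u=np.array([np.sin(np.radians(6.5)),np.cos(np.radians(6.5))]); e=np.array([u[1],-u[0]])
b=np.array([.6128,-.037])
print('bar dropped pred',b+u*.114-e*.062)
go([*(b+u*.110-e*.062),.200],-6.5)
E
ls -t pics|head -3
```

```text
time: 4.15
position: [0.6156, 0.1579, 0.248]
tool_rot: [-2.344, -2.092, -0.001]
ft_force: [0.2, -0.7, -0.2]
grip_width: 0.195
grip_force: 0.0
top 106 [0.5567 0.0645 0.1388] [0.5629 0.0829 0.143 ] [0.5696 0.1023 0.1466]
side 125 [0.558  0.0683 0.1371] [0.5632 0.0869 0.1418] [0.57   0.154  0.3494]
bar dropped pred [0.56410371 0.08328579]
row [-83.3 -42.   46.8] [-0.11  0.03 -0.03] pos [0.6149 0.1573 0.2466] t 4.25
side_4.25.png
top_4.20.png
side_3.35.png
```

The lever has dropped, with the bar at (0.5635, 0.083), matching the prediction. I'll move above it, then descend.

```bash
python3 -m jog '[[[-30,-15,0,0,0,0,40],[-60,-30,0,0,0,0,40],[-83,-42,0,0,0,0,40],[-83,-42,20,0,0,0,40],[-83,-42,47,0,0,0,40],[-83,-42,47,0,0,0,40],[-83,-42,47,0,0,0,40],[-83,-42,47,0,0,0,40]]]'
python3 -c "
from h import *
go([.5635,.0793,.118],-6.5)"
```

```text
time: 5.05
position: [0.5649, 0.0803, 0.2019]
tool_rot: [2.344, 2.091, 0.002]
ft_force: [0.6, 0.2, -0.3]
grip_width: 0.458
grip_force: 0.0
row [-1.2 -1.4 83.9] [ 0.06 -0.03 -0.01] pos [0.5649 0.0803 0.2019] t 5.05
```

```bash
python3 -m jog '[[[-1,-1,25,0,0,0,40],[-1,-1,50,0,0,0,40],[-1,-1,70,0,0,0,40],[-1,-1,84,0,0,0,40],[-1,-1,84,0,0,0,40],[-1,-1,84,0,0,0,8],[-1,-1,84,0,0,0,8],[-1,-1,84,0,0,0,8],[-1,-1,84,0,0,0,8],[-1,-1,84,0,0,0,8]]]' 5
python3 -c "
from h import *
go([.5635,.0793,.118],-6.5)"
```

```text
time: 6.05
position: [0.5653, 0.0787, 0.118]
tool_rot: [2.343, 2.089, 0.006]
ft_force: [5.9, 0.8, -1.4]
grip_width: 0.148
grip_force: 5.0
row [ 0.3 -1.9  0. ] [ 0.27 -0.04 -0.06] pos [0.5653 0.0787 0.118 ] t 6.05
```

```bash
python3 -m jog '[[[0,2,-9,0,0,0,8],[0,5,-19,0,0,0,8],[0,11,-28.5,0,0,0,8],[0,18,-37,0,0,0,8],[0,26,-44,0,0,0,8],[0,35.5,-49,0,0,0,8],[0,45.5,-53,0,0,0,8],[0,56,-55,0,0,0,8],[0,67,-55,0,0,0,8],[0,74,-54,0,0,0,8]]]'
python3 -m jog '[[[0,0,0,0,0,0,8],[0,0,0,0,0,0,8]]]'
python3 -c "
from h import *
s=ctrl.get_state();print(s['position'],s['ft_force'],s['grip_width'])
d=cap('side');P=cloud(d);h=cv2.cvtColor(d['image'],cv2.COLOR_RGB2HSV).astype(int)
m=((h[...,0]<5)|(h[...,0]>175))&(h[...,1]>150)&(P[...,2]>.1)&(P[...,2]<.21)&(P[...,0]>.45)
print(m.sum(),np.median(P[m],0))"
```

```text
time: 7.05
position: [0.638, 0.0704, 0.1708]
tool_rot: [-2.345, -2.091, -0.001]
ft_force: [-1.3, -0.3, -0.7]
grip_width: 0.144
grip_force: 5.0
time: 7.25
position: [0.6372, 0.0704, 0.1709]
tool_rot: [2.344, 2.091, 0.001]
ft_force: [1.2, 0.0, -0.6]
grip_width: 0.148
grip_force: 5.0
[0.6372116  0.07044763 0.17088286] [ 1.21185592  0.01835351 -0.62666348] 0.14832517242935814
71 [0.63559518 0.0855752  0.19532199]
```

Lever is up in the grip; I'll release it and retract upwards.

```bash
python3 -m jog '[[[0,0,0,0,0,0,32],[0,0,0,0,0,0,32],[0,0,0,0,0,0,32],[0,0,-20,0,0,0,32],[0,0,-50,0,0,0,32],[0,0,-80,0,0,0,32],[-10,0,-90,0,0,0,40],[-40,0,-90,0,0,0,50],[-80,0,-90,0,0,0,50],[-120,0,-90,0,0,0,50]]]'
python3 -m jog '[[[0,0,0,0,0,0,50],[0,0,0,0,0,0,50]]]'
python3 - <<'E'
from h import *
for n in('top','side'):
    d=cap(n);P=cloud(d);h=cv2.cvtColor(d['image'],cv2.COLOR_RGB2HSV).astype(int)
    m=((h[...,0]<5)|(h[...,0]>175))&(h[...,1]>150)&(P[...,2]>.1)&(P[...,2]<.21)&(P[...,0]>.45)
    print(n,m.sum(),*[np.percentile(P[m],k,0).round(4) for k in(3,50,97)])
go([.410,-.3015,.20],6); 
E
ls -t pics|head -2
```

```text
time: 8.3
position: [0.6223, -0.0503, 0.2603]
tool_rot: [-2.343, -2.092, 0.002]
ft_force: [0.4, -0.4, 0.7]
grip_width: 0.562
grip_force: 0.0
time: 8.5
position: [0.6224, -0.051, 0.2601]
tool_rot: [-2.348, -2.086, 0.002]
ft_force: [-0.8, 0.7, 0.3]
grip_width: 0.573
grip_force: 0.0
top 109 [0.631  0.0566 0.1928] [0.6369 0.0749 0.1967] [0.6435 0.0933 0.2005]
side 121 [0.632  0.0598 0.1899] [0.6368 0.0774 0.1946] [0.6435 0.0952 0.1984]
row [-276.3 -182.8   60.5] [ -0.04  -0.05 -12.47] pos [ 0.6228 -0.0476  0.2606] t 8.6
side_8.60.png
top_8.55.png
```

```bash
python3 -m jog '[[[-35,-23,0,0,0,-2,55],[-70,-46,0,0,0,-4,55],[-105,-69,0,0,0,-6,55],[-140,-92,0,0,0,-8,55],[-175,-115,0,0,0,-10,55],[-210,-138,10,0,0,-12.5,55],[-245,-161,30,0,0,-12.5,55],[-276,-183,60,0,0,-12.5,55],[-276,-183,60,0,0,-12.5,55],[-276,-183,60,0,0,-12.5,55]]]'
python3 -m jog '[[[0,0,0,0,0,0,55],[0,0,0,0,0,0,55],[0,0,0,0,0,0,55]]]'
python3 - <<'E'
from h import *
go([.410,-.3015,.105],6)
d=cap('side')
go([.410,-.3015,.105],6)
E
ls -t pics|head -1
```

```text
time: 9.6
position: [0.4098, -0.301, 0.2003]
tool_rot: [-2.101, -2.333, -0.001]
ft_force: [0.6, 0.2, -0.4]
grip_width: 0.629
grip_force: 0.0
time: 9.9
position: [0.4112, -0.3012, 0.2018]
tool_rot: [2.099, 2.336, 0.0]
ft_force: [-0.0, 0.1, -0.0]
grip_width: 0.629
grip_force: 0.0
row [-0.1 -1.3 96.8] [0.06 0.05 0.11] pos [ 0.4112 -0.3012  0.2018] t 9.9
row [ 0.1 -1.  96.7] [0.05 0.05 0.08] pos [ 0.4109 -0.3014  0.2017] t 9.95
side_9.95.png
```

Next I lower to just above the cap and check visually.

```bash
python3 -m jog '[[[0,-1,30,0,0,0,55],[0,-1,60,0,0,0,55],[0,-1,90,0,0,0,55],[0,-1,115,0,0,0,55],[0,-1,120,0,0,0,55],[0,-1,120,0,0,0,55]]]'
python3 - <<'E'
from h import *
t=cap('top')['image'];s=cap('side')['image']
a=t[250:330,360:480];b=s[180:290,370:500]
cv2.imwrite('pics/appr.png',np.hstack([cv2.resize(a,(420,280),interpolation=2),cv2.resize(b,(331,280),interpolation=2)])[:,:,::-1])
go([.410,-.3015,.0205],6)
E
```

```text
time: 10.55
position: [0.4088, -0.3017, 0.0808]
tool_rot: [-2.101, -2.334, -0.0]
ft_force: [0.6, 0.2, -0.3]
grip_width: 0.631
grip_force: 0.0
row [ 1.4  0.1 62. ] [ 0.1   0.1  -0.02] pos [ 0.4099 -0.3028  0.0825] t 10.65
```

View pics/appr.png

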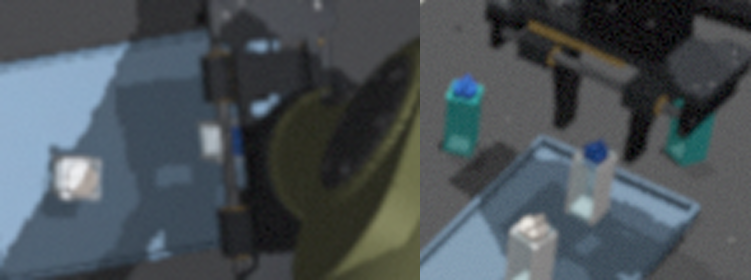

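The fingers straddle the blue cap symmetrically along world x: cap at (597,152) in the crop, fingers at (565,100) and (640,130). Now I descend and close.

```bash
python3 -m jog '[[[0,0,25,0,0,0,55],[0,0,45,0,0,0,55],[0,0,58,0,0,0,55],[0,0,62,0,0,0,55],[0,0,62,0,0,0,38],[0,0,62,0,0,0,30],[0,0,62,0,0,0,20],[0,0,62,0,0,0,20],[0,0,62,0,0,0,20],[0,0,62,0,0,0,20]]]' 10
python3 -m jog '[[[0,0,0,0,0,0,20],[0,0,0,0,0,0,20]]]'
```

```text
time: 11.65
position: [0.4092, -0.3025, 0.0195]
tool_rot: [2.102, 2.333, -0.0]
ft_force: [0.5, 0.1, 3.1]
grip_width: 0.285
grip_force: 10.0
time: 11.85
position: [0.4092, -0.3025, 0.0195]
tool_rot: [2.102, 2.333, -0.0]
ft_force: [0.3, 1.3, 4.5]
grip_width: 0.286
grip_force: 10.0
```

```bash
python3 -m jog '[[[0,0,-10,0,0,0,20],[0,0,-25,0,0,0,20],[0,0,-45,0,0,0,20],[0,0,-70,0,0,0,20],[0,0,-95,0,0,0,20],[0,0,-120,0,0,0,20],[0,0,-145,0,0,0,20],[0,0,-160,0,0,0,20],[0,0,-160,0,0,0,20],[0,0,-160,0,0,0,20]]]'
python3 -c "
from h import *
go([.6128,-.037,.19],-6.5)"
```

```text
time: 12.85
position: [0.4086, -0.302, 0.1787]
tool_rot: [-2.103, -2.334, 0.0]
ft_force: [-0.1, -0.3, -1.1]
grip_width: 0.289
grip_force: 10.0
row [242.4 230.7 -11.3] [-0.02 -0.   12.46] pos [ 0.4086 -0.302   0.1787] t 12.85
```

```bash
python3 -m jog '[[[15,14,-5,0,0,1,20],[40,38,-10,0,0,2,20],[70,67,-11,0,0,4,20],[100,95,-11,0,0,6,20],[130,124,-11,0,0,8,20],[160,152,-11,0,0,10,20],[190,181,-11,0,0,12,20],[220,209,-11,0,0,12.5,20],[236,225,-11,0,0,12.5,20],[242,231,-11,0,0,12.5,20]]]'
python3 -m jog '[[[0,0,0,0,0,0,20],[0,0,0,0,0,0,20]]]'
python3 -c "
from h import *
go([.6128,-.037,.0805],-6.5)"
```

```text
time: 13.85
position: [0.6135, -0.0339, 0.1881]
tool_rot: [-2.337, -2.094, 0.0]
ft_force: [1.3, 0.1, -0.1]
grip_width: 0.287
grip_force: 10.0
time: 14.05
position: [0.6125, -0.0394, 0.1891]
tool_rot: [-2.346, -2.089, 0.004]
ft_force: [-0.1, -0.7, 0.1]
grip_width: 0.286
grip_force: 10.0
row [  2.5   0.3 108.6] [-0.11  0.08 -0.14] pos [ 0.6125 -0.0394  0.1891] t 14.05
```

```bash
python3 -m jog '[[[0,0,15,0,0,0,20],[0,0,35,0,0,0,20],[0,0,55,0,0,0,20],[0,0,75,0,0,0,20],[0,0,92,0,0,0,20],[0,0,104,0,0,0,20],[0,0,108,0,0,0,20],[0,0,108,0,0,0,20],[0,0,108,0,0,0,20],[0,0,108,0,0,0,20]]]'
python3 - <<'E'
from h import *
for n in('top','side'):
    d=cap(n);P=cloud(d);h=cv2.cvtColor(d['image'],cv2.COLOR_RGB2HSV).astype(int)
    red=((h[...,0]<5)|(h[...,0]>175))&(h[...,1]>150)&(P[...,2]>.1)&(P[...,2]<.21)&(P[...,0]>.45)
    cell=(np.hypot(P[...,0]-.612,P[...,1]+.037)<.06)&(P[...,2]>.055)&(P[...,2]<.15)
    b=cell&(h[...,0]>105)&(h[...,0]<125)&(h[...,1]>170); g=cell&(h[...,2]>110)&(h[...,1]<70)
    for nm,m in(('red',red),('cap',b),('glass',g)):
        if m.sum(): print(n,nm,m.sum(),*[np.percentile(P[m],k,0).round(4) for k in(3,50,97)])
s=d['image'][130:350,150:400]; cv2.imwrite('pics/fin.png',cv2.resize(s,(682,600),interpolation=2)[:,:,::-1])
go([.6128,-.037,.0805],-6.5)
E
```

```text
time: 15.05
position: [0.6143, -0.0375, 0.0831]
tool_rot: [2.343, 2.09, 0.002]
ft_force: [-0.6, 0.7, 0.2]
grip_width: 0.284
grip_force: 10.0
top red 109 [0.6315 0.0565 0.1926] [0.637  0.0749 0.1968] [0.6436 0.0932 0.2002]
side red 122 [0.6322 0.0595 0.1901] [0.6367 0.0781 0.1949] [0.644  0.0957 0.1979]
side glass 157 [ 0.6011 -0.0447  0.0689] [ 0.6095 -0.0255  0.0871] [ 0.6262 -0.023   0.1178]
row [ 0.4 -1.3  2.3] [ 0.08  0.01 -0.04] pos [ 0.614  -0.0375  0.0828] t 15.15
```

View pics/fin.png

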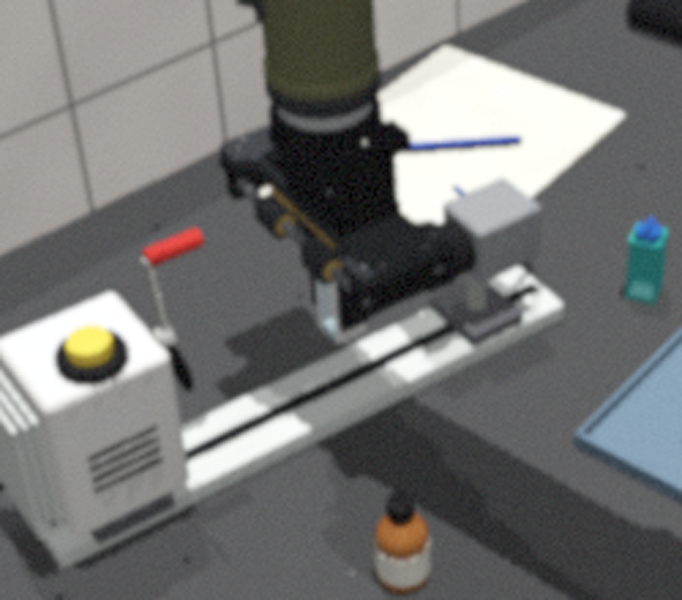

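The picture shows the cell held between the fingers in the gap (330,305), the lever up with the red bar at (173,246), and the bottle untouched (400,545). The glass spans x 0.601–0.626, which is centred on the beam. I'll make a small nudge, let it settle, then hand in.

```bash
python3 -m jog '[[[0,-1,2,0,0,0,20],[0,-1,2,0,0,0,20],[0,-1,2,0,0,0,20],[0,-1,2,0,0,0,20],[0,-1,2,0,0,0,20],[0,-1,2,0,0,0,20],[0,-1,2,0,0,0,20],[0,-1,2,0,0,0,20]]]'
python3 -c "
from h import *
go([.6128,-.037,.0805],-6.5)
print(ctrl.close_job())"
```

```text
time: 15.95
position: [0.6125, -0.0375, 0.08]
tool_rot: [2.345, 2.091, -0.0]
ft_force: [1.0, 0.1, -0.5]
grip_width: 0.281
grip_force: 10.0
row [ 0.5  0.3 -0.5] [-0.    0.   -0.04] pos [ 0.6125 -0.0375  0.08  ] t 15.95
the job is handed in; nothing more can be done
None
```

I handed the job in at about 16 s (no verdict came back): the button was pressed, the shutter dropped and was lifted back up, and the blue-capped cell is held by its frosted faces, centred in the beam by my measurements.

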